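Clear the cutting board and hang up the scraper

ROBOT

A 6-joint arm with a two-finger parallel gripper is mounted at the origin on the work surface. World frame = base frame: x ahead of the robot, y to its left, z up, the work surface at z = 0. Lengths are in mm, angles in rad, forces in N, time in s.
With the tool pointing down it reaches from about 275 to 825 mm from the base axis. Payload 4.9 kg.
Tool frame: the origin (TCP) lies midway between the tips of the shut fingers; the grasp point (between the pads) lies 19 mm behind it (manip.hold_point_z is the distance from the TCP to the grasp point, in mm); z points along the fingers, y is the line along which they close (so a half turn about z gives the same grasp; the last joint's range is limited). The gripper opens to 85 mm and grips with 20 to 120 N. Pads are 22 mm wide; open, the fingers measure 114 mm over their backs; the gripper's body (76 mm by 85 mm) begins 54 mm behind the grasp point. The pads swing forward as they close: fully open they stand 13 mm farther back than shut.
Start: joints at [0.981, 0.326, -0.193, 1.052, 0, 1.437], TCP at [242.097, 493.87, 231.281] pointing down, gripper open.
Joint ranges: [-2.65, 2.65], [-0.97, 1.79], [-1.3, 1.35], [-1.93, 2.1], [-1.47, 1.37], [-3.14, 3.14]. Speed limits (rad/s): [2.57, 2.57, 3.14, 3.14, 3.14, 3.14].

INTERFACE

Orientations are given as a 3x3 rotation matrix whose columns are the frame's x, y, z axes.
In Python, from rig import read_state, optics, workorder, manip gives the robot as it stands.
- The arm moves only by the tool send_rows, never from a script. Its arguments are lists of equal length, an entry for each row: "xyz": the shift along the tool's x, y, z in units of 0.75 m (1.0 is 0.75 m), a list of three; "yaw": the turn about the tool's z in units of pi/4 rad (1.0 is pi/4 rad). A call has 1 to 5 rows; each row is the pose to reach, as a shift and turn from the pose commanded when the call began, along the tool's axes at that moment; what a row does not reach only later rows make up. A row lasts 1/12 s, in which the tool goes at most 41.7 mm and 7.16 degrees, less where a joint would pass 70% of its speed; a pose out of reach is approached as far as the arm can. A call with a number of a shift or a turn outside -1 to 1 is refused whole. A call with a gripper value outside its range is refused whole. "fingers" is the opening, from -1 (shut) to 1 (fully open), set as the call begins (left out, the last holds). The fingers move at their own pace and stop on an object; "newtons" is the grip in N (left out, the last holds). Time passes only in rows, so rows that repeat a pose let the fingers close. It gives the time, the measured TCP pose, the force, the opening and the grip force at its end, in the units of the state.
- read_state(): the state, without advancing time (a new reading comes with each control period).
- optics.capture(name): name is "side" or "top"; returns a dict with "frame" (480x640x3 uint8, red, green, blue), "vfov" (degrees; the focal length in pixels is half the picture's height over the tangent of half this angle, whatever the lens; pixels are square), "cx", "cy" (the principal point, pixels), "position" and "attitude" of the camera in the world. Camera axes: x right, y down, z forward; pixel columns grow to the right and rows downward; lengths in mm; the calibration is good to about 2 mm. A picture is of the moment at which its call begins. There is no depth.
- workorder.sign_off(): hands the job in; it is judged then, once.
The state is a dict: "t": time; "joints": joint angles; "qd": joint speeds; "effort": joint torques, N m; "tcp_pos": TCP position; "tcp_rot": TCP orientation; "ft_force": force on the tool from outside, world axes, zero at the start; "wrist_torque": the same for the moment, N m; "gripper_width": finger opening in mm; "finger_force": force on a finger pad.
Only numpy, scipy, OpenCV 4.12 (cv2) and the standard library are available. Lean on these libraries where they do the work, as an engineer would, in place of code of your own. Each camera call takes 0.05 s, during which the arm holds its last target. There are 200 camera calls.

TASK

Use the blue scraper block to sweep the three off-cuts along the green cutting board and over its open end into the orange scrap tray, without touching the off-cuts with the gripper or arm. Then hang the scraper upright by its window on the slanted brass peg of the empty stand, well down towards the post, and let go. Leave everything else on the table where it is.

Things in the scene. Friction and masses are not known exactly. Their poses are not given: they have to be found in the camera images.
- scraper: blue scraper block standing on its foot, 0.25 kg. Origin: centre of its underside; z up, y along its width; both faces (+x, -x) alike. Foot 130 (y) x 30 (x) x 24 mm high. Above it a frame 20 mm thick, 84 mm wide, shoulder top at 86 mm, with a closed window through it along x (see eye). On top a black neck to grip, 30 mm wide (y), 20 mm thick (x), from 86 to 124 mm high
- eye (a point): middle of the scraper's window, 48 mm above its underside; axes as the scraper's. The window is 60 mm wide (y), open from 24 mm above the underside to a shallow inverted-V roof, 72 mm at mid-width, 65 mm at its sides
- neck (a point): middle of the scraper's black neck, 104 mm above its underside; axes as the scraper's
- offcut_a: light wood off-cut, 62 mm long, of 24 mm width and 9 mm thickness, lying flat on the board at the start. Origin: centre of its underside; x along its length, z up
- offcut_b: white off-cut, 60 mm long, of 24 mm width and 9 mm thickness, lying flat on the board at the start. Origin: centre of its underside; x along its length, z up
- offcut_c: medium-brown wood off-cut, 62 mm long, of 24 mm width and 9 mm thickness, lying flat on the board at the start. Origin: centre of its underside; x along its length, z up
- board (a point): centre of the fixed green board's top, 40 mm above the table; z up, +y points along the board to the scrap tray. 240 mm long (y from -120 to +120 mm), 220 mm wide between two aluminium fences along its long sides (at x = -110 and +110 mm, 12 mm above the board). Its ends (y = -120 and +120 mm) have no fence
- tray (a point): centre of the orange scrap tray's floor, 5 mm above the table (35 mm below the board's top); axes as the board's. The tray joins the board's +y end: inside 226 mm (x) by 124 mm (y, -63 to +61 mm); side walls 45 mm, far wall 55 mm above the table, no wall towards the board
- stand: the empty peg stand, fixed. Origin: centre of its base's underside; z up; x points from the peg's tip side to its post. Dark base 130 (x) x 100 x 12 mm; steel post 22 x 26 mm at x = 40 to 62 mm, top at 127 mm; a brass peg 12 mm thick rises from the post towards -x at 35 degrees above level, 110 mm long
- peg_root (a point): on the peg's axis where it leaves the post (stand x = 40 mm, height 110 mm); axes as the stand's
- peg_tip (a point): end of the peg's axis (stand x = -50 mm, height 173 mm), where its round end is centred; axes as the stand's
- full_stand: the second peg stand, fixed, of the same shape and axes, whose peg already carries a wooden float (100 mm wide in y, reaching 157 mm high, at x about 10 mm, part of it); an obstacle. The peg's tip is the highest, about 179 mm
- house: bystander: white model house with brown roof, 60 x 75 x 55 mm high; origin at the centre of its underside
- pail: bystander: white paint pail with green band, 112 mm across, 115 mm high; origin at the centre of its underside
- dish: bystander: shallow blue bowl, 100 mm across, 22 mm high; origin at the centre of its underside
- tape: bystander: yellow roll of tape lying flat, 80 mm across, 45 mm high; origin at the centre of its underside
- glue: bystander: white glue bottle, 60 mm across, 150 mm high; origin at the centre of its underside
- tree: bystander: model tree, green ball on a stem, 60 mm across, 110 mm high; origin at the centre of its underside
There are look-alikes about, which are no part of the job. Leave any pink or red look-alike of the scraper alone. What is shaped like the offcut_c but purple is not meant.

How it is judged (in metres and radians):
On the way:
1. all three off-cuts lie in the scrap tray (x of offcut_a in the frame of tray between -0.112 and 0.112 m and y of offcut_a in the frame of tray between -0.062 and 0.064 m and z of each of offcut_a, offcut_b, offcut_c in the frame of tray below 0.034 m and x of offcut_b in the frame of tray between -0.112 and 0.112 m and y of offcut_b in the frame of tray between -0.062 and 0.064 m and x of offcut_c in the frame of tray between -0.112 and 0.112 m and y of offcut_c in the frame of tray between -0.062 and 0.064 m), for 0.2 s.
At the end, for the whole second after the job is handed in: The off-cuts lie in the tray (under 34 mm above its floor). The scraper hangs at rest, released, on the empty stand's peg: window's middle within 20 mm sideways of the peg, at most 60 mm (level) in front of the peg's root, 85 to 165 mm above the table, tilted under 0.45 rad (all of step 1 and x of eye in the frame of stand between -0.02 and 0.045 m and y of eye in the frame of stand between -0.02 and 0.02 m and z of eye in the frame of stand between 0.085 and 0.165 m and angle between scraper's own z axis and vertical below 0.45 rad and linear speed of scraper below 0.03 m/s and contact force between scraper and stand above 0.3 N); the robot touches nothing.
It fails at once if an off-cut is touched by the gripper or arm (contact force between any of offcut_a, offcut_b, offcut_c and the fingers above 0.5 N or contact force between any of offcut_a, offcut_b, offcut_c and the arm above 0.5 N).
It fails at once if a bystander is moved by more than 30 mm or tipped over (distance of any of house, pail, dish, tape, glue, tree from where it was at the start of the episode above 0.03 m or angle between any of house, pail, dish, tape, glue, tree's own z axis and vertical above 0.5 rad).
It also fails if it takes over 67 s, if anything falls off the work surface, if the arm or the gripper's body presses on something with over 40 N, if the wrist force passes 120 N, or if a joint passes its speed limit or range.

## Working session

There is one attempt and no reset: what is moved stays moved. The work goes in short steps, Python scripts to look and compute and a tool call to move; the robot and the scene stay as the last step left them, time stands still between calls to the robot, and variables do not carry over. Pictures are saved under pics/ and viewed, at most 10 in all, crops included, and the job is handed in when it is done.

Besides the shell and the picture viewer there is one more tool, called after ">>>" as name(argument=value, ...) on one line, values as JSON. send_rows: Moves the arm, as the interface text tells. Its arguments: {"type":"object","properties":{"xyz":{"type":"array","items":{"type":"array","items":{"type":"number","minimum":-1,"maximum":1}}},"yaw":{"type":"array","items":{"type":"number","minimum":-1,"maximum":1}},"fingers":{"type":"number"},"newtons":{"type":"number"}},"required":["xyz","yaw"]}

```bash
ls; mkdir -p pics; python3 - <<'E'
from rig import read_state, optics, workorder, manip
import cv2,numpy as np
s=read_state(); print(s['t'],s['tcp_pos'],np.round(s['tcp_rot'],3).tolist(),s['gripper_width'])
for n in ('top','side'):
    d=optics.capture(n); cv2.imwrite(f'pics/{n}0.png',d['frame'][:,:,::-1])
    print(n,{k:(np.round(v,4).tolist()) for k,v in d.items() if k!='frame'})
E
```

```text
pics
0.0 [241.7734848  493.3775282  230.50425533] [[-0.898, 0.44, -0.001], [0.44, 0.898, -0.001], [0.0, -0.002, -1.0]] 85.45665933539638
top {'vfov': 56.68, 'cx': 311.3232, 'cy': 241.7208, 'position': [464.689, -30.4405, 997.4695], 'attitude': [[0.0283, -0.9975, 0.0651], [-0.9996, -0.0281, 0.0047], [-0.0029, -0.0652, -0.9979]]}
side {'vfov': 55.439, 'cx': 310.7609, 'cy': 234.3082, 'position': [-12.4675, -730.8238, 672.4804], 'attitude': [[0.7895, -0.3309, 0.517], [-0.6137, -0.4118, 0.6736], [-0.01, -0.8491, -0.5282]]}
```

View pics/top0.png

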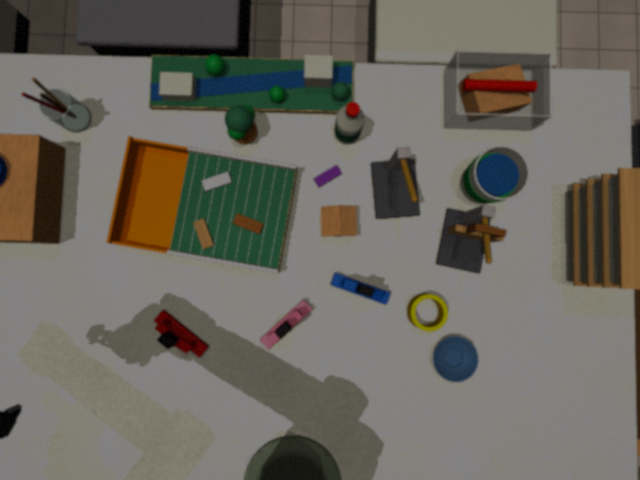

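View pics/side0.png

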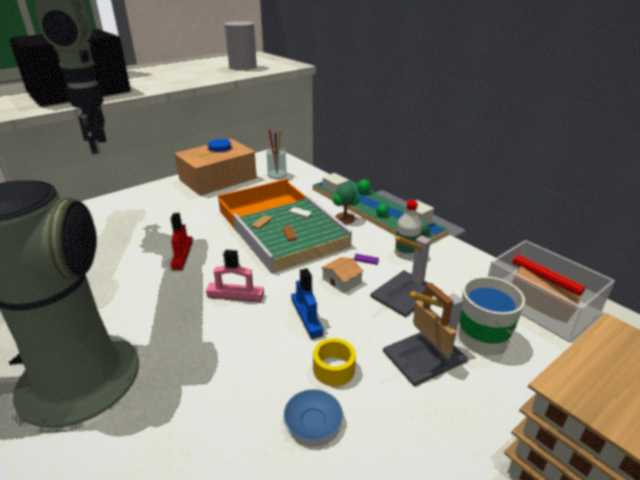

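The top view shows the board at about (235,210), the tray at (150,195), off-cuts a (204,234), b (216,181) and c (248,224), the blue scraper at (361,289), the empty stand at (395,188), the full stand at (465,240) and the house at (340,220). The side view agrees. Next I'll enlarge both views to measure.

```bash
cat > h.py <<'E'
import numpy as np, cv2
from rig import read_state, optics, workorder, manip
def cap(n):
    return optics.capture(n)
def ray(d,u,v):
    f=240/np.tan(np.radians(d['vfov']/2))
    r=np.array(d['attitude'])@np.array([(u-d['cx'])/f,(v-d['cy'])/f,1.]); return np.array(d['position']),r
def pl(d,u,v,z):
    p,r=ray(d,u,v); return p+r*(z-p[2])/r[2]
def proj(d,P):
    f=240/np.tan(np.radians(d['vfov']/2))
    c=np.array(d['attitude']).T@(np.array(P,float)-d['position']); return np.array([d['cx']+f*c[0]/c[2],d['cy']+f*c[1]/c[2]])
def crop(d,x0,y0,w,h,s,name):
    im=d['frame'][y0:y0+h,x0:x0+w,::-1]
    im=cv2.resize(im,None,fx=s,fy=s,interpolation=cv2.INTER_CUBIC)
    im=np.clip(255*(im/255.)**0.7,0,255).astype(np.uint8)
    for k in range(0,w,20): cv2.putText(im,str(x0+k),(int(k*s),8),0,.3,(0,0,255)); cv2.line(im,(int(k*s),10),(int(k*s),14),(0,0,255))
    for k in range(20,h,20): cv2.putText(im,str(y0+k),(0,int(k*s)),0,.3,(0,0,255)); cv2.line(im,(22,int(k*s)),(26,int(k*s)),(0,0,255))
    cv2.imwrite('pics/'+name,im)
def blobs(d,lo,hi,box,amin=20):
    x0,y0,x1,y1=box
    hsv=cv2.cvtColor(d['frame'],cv2.COLOR_RGB2HSV)
    m=cv2.inRange(hsv,np.array(lo),np.array(hi)); k=np.zeros_like(m); k[y0:y1,x0:x1]=m[y0:y1,x0:x1]
    cs,_=cv2.findContours(k,cv2.RETR_EXTERNAL,cv2.CHAIN_APPROX_NONE)
    return [cv2.boxPoints(cv2.minAreaRect(c)) for c in cs if cv2.contourArea(c)>amin]
E
python3 - <<'E'
from h import *
t=cap('top'); s=cap('side')
np.save('t0.npy',t,allow_pickle=True)
crop(t,100,100,330,230,2.4,'c1.png')
crop(s,200,160,270,200,2.9,'c2.png')
for n,lo,hi,box in (('scraper',(105,120,40),(130,255,255),(320,260,400,310)),('dish',(95,60,30),(120,255,255),(420,330,490,390))):
    for b in blobs(t,lo,hi,box): print(n,np.round(b,1).tolist(),[np.round(pl(t,*q,24)[:2]).tolist() for q in b])
E
```

```text
scraper [[330.6000061035156, 284.1000061035156], [334.79998779296875, 272.5], [389.79998779296875, 292.29998779296875], [385.6000061035156, 303.8999938964844]] [[437.0, -70.0], [462.0, -79.0], [423.0, -200.0], [398.0, -191.0]]
dish [[433.0, 336.0], [477.0, 336.0], [477.0, 380.0], [433.0, 380.0]] [[332.0, -294.0], [334.0, -389.0], [241.0, -390.0], [238.0, -295.0]]
```

View pics/c1.png

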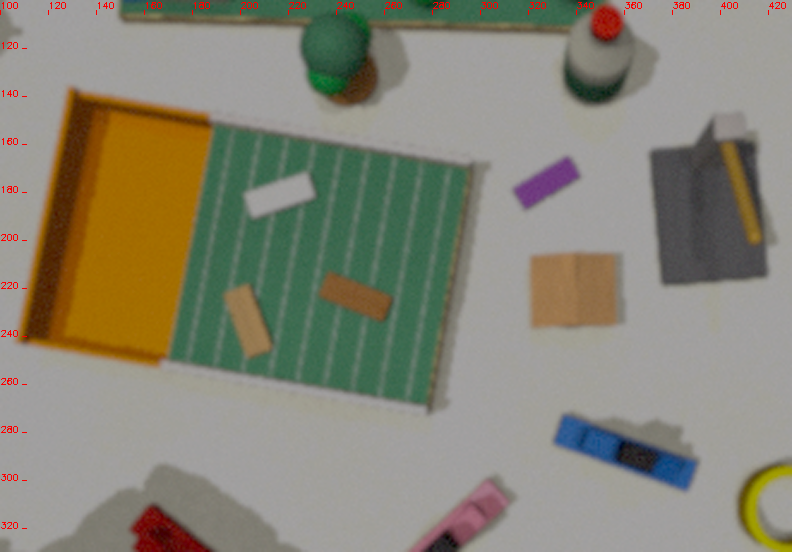

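View pics/c2.png

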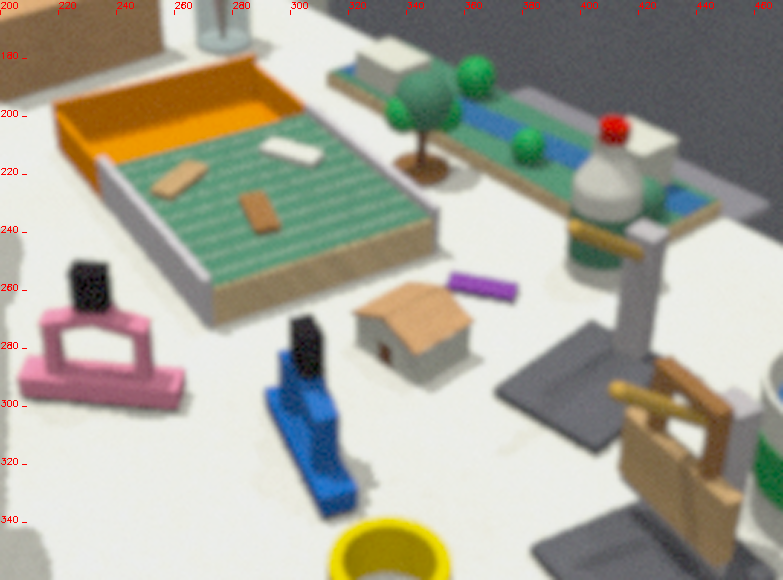

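The crops show, in full-image pixels:
- **Board top corners:** about (189,151), (297,169), (280,270) and (169,249).
- **Stand base corners:** (371,162), (414,158), (420,215) and (376,219), with the peg tip at (415,200).
- **Off-cuts:** boxes are visible, so I'll segment those by colour.

Next I'll fit the poses.

```bash
cat > m.py <<'E'
from h import *
t=np.load('t0.npy',allow_pickle=True).item()
C=lambda X,Y:(100+X/2.4,100+Y/2.4)
def fit(model,meas):
    M=np.array(model,float);Q=np.array(meas,float);mc,qc=M.mean(0),Q.mean(0)
    a,b=M-mc,Q-qc; th=np.arctan2((a[:,0]*b[:,1]-a[:,1]*b[:,0]).sum(),(a*b).sum())
    R=np.array([[np.cos(th),-np.sin(th)],[np.sin(th),np.cos(th)]]); o=qc-R@mc
    return o,th,np.linalg.norm((M@R.T+o)-Q,axis=1)
# board: left-top (+x,+y), right-top(+x,-y), right-bottom, left-bottom
px=[C(212,123),C(471,165),C(431,409),C(167,359)]
ob,tb,e=fit([(110,120),(110,-120),(-110,-120),(-110,120)],[pl(t,*p,z)[:2] for p,z in zip(px,(40,45,45,40))])
print('board',ob,np.degrees(tb),e)
px=[C(651,150),C(754,140),C(767,275),C(663,285)]
os_,ts,e=fit([(65,50),(65,-50),(-65,-50),(-65,50)],[pl(t,*p,12)[:2] for p in px])
print('stand',os_,np.degrees(ts),e)
rot=lambda th:np.array([[np.cos(th),-np.sin(th)],[np.sin(th),np.cos(th)]])
tip=np.append(os_+rot(ts)@[-50,0],173); top=np.append(os_+rot(ts)@[51,0],127)
print('tip px pred',proj(t,tip),'seen',C(755,240),'post',proj(t,top),'seen',C(730,126))
s=cap('side'); S=lambda X,Y:(200+X/2.9,160+Y/2.9)
print('side tip',proj(s,tip),'seen',S(572,227),'post',proj(s,top),'seen',S(648,230))
def inb(p): return rot(tb).T@(np.array(p)-ob)
for n,cx in (('a',[(224,293),(247,285),(272,350),(248,358)]),('b',[(243,193),(307,172),(315,196),(250,218)]),('c',[(327,271),(392,295),(385,320),(319,297)])):
    w=np.array([pl(t,*C(*q),49)[:2] for q in cx]); print(n,np.round([inb(q) for q in w]).tolist(),np.linalg.norm(w[0]-w[1]),np.linalg.norm(w[1]-w[2]))
b=blobs(t,(105,120,40),(130,255,255),(320,260,400,310))[0]
w=np.array([pl(t,*q,24)[:2] for q in b]); c=w.mean(0); print('scraper',c,'yaw y', np.degrees(np.arctan2(*(w[0]+w[1]-w[2]-w[3])[::-1])))
# neck: dark blob
for lo in (60,):
    hsv=cv2.cvtColor(t['frame'],cv2.COLOR_RGB2HSV); m=np.zeros((480,640),np.uint8); m[278:302,350:382]=((hsv[278:302,350:382,2]<60))*255
    cs,_=cv2.findContours(m,0,1); k=max(cs,key=cv2.contourArea); bb=cv2.boxPoints(cv2.minAreaRect(k)); print('neck px',bb.tolist())
print('pred neck top centre',proj(t,[*c,124]),'side pred',proj(s,[*c,124]),'seen',S(307,320))
for n,q,z in (('house',C(573,290),45),('glue',C(606,22),145),('tree',C(333,45),90),('pail',(497,175),115),('full post',(488,211),127)): print(n,np.round(pl(t,*q,z)))
E
python3 m.py
```

```text
board [591.83673727 144.71536133] -8.16541508686773 [0.68712736 1.16885742 2.80768973 1.59703004]
stand [ 653.63777907 -210.10657365] 6.52929490407445 [2.71806857 1.36311727 2.63008848 1.35113249]
tip px pred [413.91707061 198.90775581] seen (414.58333333333337, 200.0) post [403.53627302 152.38252184] seen (404.1666666666667, 152.5)
side tip [397.02841215 238.23640927] seen (397.2413793103448, 238.27586206896552) post [422.62173784 238.41636394] seen (423.44827586206895, 239.31034482758622)
a [[-42.0, 78.0], [-31.0, 59.0], [-85.0, 27.0], [-95.0, 46.0]] 21.668954118846802 62.63156802176719
b [[50.0, 78.0], [78.0, 25.0], [58.0, 14.0], [29.0, 68.0]] 60.407223207789286 23.07547895190504
c [[-7.0, -9.0], [-18.0, -70.0], [-41.0, -68.0], [-31.0, -6.0]] 62.162365722182926 23.20438860065412
scraper [ 429.95933814 -134.99030486] yaw y 71.86265859293952
neck px [[354.79998779296875, 291.60003662109375], [358.0999755859375, 281.70001220703125], [375.199951171875, 287.4000244140625], [371.89996337890625, 297.300048828125]]
pred neck top centre [365.61786276 290.1426574 ] side pred [305.33563548 271.00634346] seen (305.8620689655172, 270.3448275862069)
house [574. -84.  45.]
glue [ 782. -100.  145.]
tree [776. 132.  90.]
pail [ 667. -395.  115.]
full post [ 592. -372.  127.]
```

The fits close within about 2 mm: known sizes match, and the stand's tip and post project correctly in both views. I'll write a small planner that turns world waypoints into rows.

```bash
cat > plan.py <<'E'
# plan(waypoints): each (x,y,z,yawdeg of tool y,mm per row,[hold rows]); tracks the commanded pose in cmd.json; prints calls of <=5 rows
import json,os,sys,numpy as np
def load(): return json.load(open('cmd.json')) if os.path.exists('cmd.json') else [242.1,493.87,231.28,63.9]
def plan(wps,save=True):
    c=np.array(load(),float); rows=[]; p=c.copy()
    for w in wps:
        q=np.array(w[:4],float); n=max(1,int(np.ceil(max(np.linalg.norm(q[:3]-p[:3])/w[4],abs(q[3]-p[3])/6.8)-1e-6)))
        rows+=[p+(q-p)*(k+1)/n for k in range(n)]+[q]*(w[5] if len(w)>5 else 0); p=q
    for i in range(0,len(rows),5):
        th=np.radians(c[3]); y=np.array([np.cos(th),np.sin(th)]); x=np.array([-y[1],y[0]]) # z down: x = y cross z
        xyz=[];yaw=[]
        for r in rows[i:i+5]:
            d=r-c; xyz.append([round(v/750,4) for v in (d[:2]@x,d[:2]@y,-d[2])]); yaw.append(round(-d[3]/45,3))
        print(json.dumps(xyz).replace(' ',''),json.dumps(yaw).replace(' ',''))
        l=np.array(xyz[-1])*750; c=np.array([*(c[:2]+l[0]*x+l[1]*y),c[2]-l[2],c[3]-yaw[-1]*45])
    print(len(rows),'rows; end',np.round(c,2))
    if save: json.dump(list(c),open('cmd.json','w'))
E
python3 - <<'E'
from plan import *
plan([(430,-135,200,71.9,40)])
plan([(430,-135,90,71.9,28,1)])
E
```

```text
[[-0.0349,-0.0378,0.0025],[-0.0699,-0.0756,0.0049],[-0.1048,-0.1134,0.0074],[-0.1397,-0.1512,0.0098],[-0.1747,-0.1891,0.0123]] [-0.01,-0.021,-0.031,-0.042,-0.052]
[[-0.0333,-0.0392,0.0024],[-0.0667,-0.0784,0.0049],[-0.1001,-0.1176,0.0073],[-0.1334,-0.1568,0.0098],[-0.1668,-0.196,0.0122]] [-0.011,-0.021,-0.032,-0.042,-0.053]
[[-0.0317,-0.0405,0.0025],[-0.0634,-0.0811,0.0049],[-0.0951,-0.1216,0.0074],[-0.1268,-0.1622,0.0098],[-0.1585,-0.2028,0.0123]] [-0.01,-0.02,-0.031,-0.041,-0.052]
[[-0.03,-0.0418,0.0025],[-0.06,-0.0836,0.0049]] [-0.01,-0.021]
17 rows; end [ 429.99 -134.99  200.     71.91]
[[-0.0,-0.0,0.0367],[-0.0,-0.0,0.0733],[-0.0,-0.0,0.11],[-0.0,-0.0,0.1467],[-0.0,-0.0,0.1467]] [0.0,0.0,0.0,0.0,0.0]
5 rows; end [ 429.99 -134.99   89.98   71.91]
```

>>> send_rows(xyz=[[-0.0349, -0.0378, 0.0025], [-0.0699, -0.0756, 0.0049], [-0.1048, -0.1134, 0.0074], [-0.1397, -0.1512, 0.0098], [-0.1747, -0.1891, 0.0123]], yaw=[-0.01, -0.021, -0.031, -0.042, -0.052], fingers=1)

```text
t: 0.67
tcp_pos: [297.3, 307.3, 221.9]
tcp_rot: [[-0.916, 0.402, 0.0], [0.402, 0.916, -0.0], [-0.0, 0.0, -1.0]]
ft_force: [0.6, -0.9, 0.1]
gripper_width: 85.3
finger_force: 0.0
```

>>> send_rows(xyz=[[-0.0333, -0.0392, 0.0024], [-0.0667, -0.0784, 0.0049], [-0.1001, -0.1176, 0.0073], [-0.1334, -0.1568, 0.0098], [-0.1668, -0.196, 0.0122]], yaw=[-0.011, -0.021, -0.032, -0.042, -0.053])

```text
t: 1.08
tcp_pos: [352.6, 122.2, 213.0]
tcp_rot: [[-0.931, 0.364, 0.001], [0.364, 0.931, 0.0], [-0.001, 0.0, -1.0]]
ft_force: [1.1, 0.1, 0.4]
gripper_width: 85.5
finger_force: 0.0
```

>>> send_rows(xyz=[[-0.0317, -0.0405, 0.0025], [-0.0634, -0.0811, 0.0049], [-0.0951, -0.1216, 0.0074], [-0.1268, -0.1622, 0.0098], [-0.1585, -0.2028, 0.0123]], yaw=[-0.01, -0.02, -0.031, -0.041, -0.052])

```text
t: 1.5
tcp_pos: [407.9, -63.1, 203.8]
tcp_rot: [[-0.945, 0.327, 0.001], [0.327, 0.945, -0.0], [-0.001, 0.0, -1.0]]
ft_force: [1.0, 0.8, -0.7]
gripper_width: 85.6
finger_force: 0.0
```

>>> send_rows(xyz=[[-0.03, -0.0418, 0.0025], [-0.06, -0.0836, 0.0049], [-0.06, -0.0836, 0.0049], [-0.06, -0.0836, 0.0049]], yaw=[-0.01, -0.021, -0.021, -0.021])

```text
t: 1.83
tcp_pos: [430.0, -136.7, 199.7]
tcp_rot: [[-0.949, 0.314, -0.0], [0.314, 0.949, 0.0], [0.0, 0.0, -1.0]]
ft_force: [-0.4, 0.8, -0.4]
gripper_width: 85.2
finger_force: 0.0
```

>>> send_rows(xyz=[[0, 0, 0.0367], [0, 0, 0.0733], [0, 0, 0.11], [0, 0, 0.1467], [0, 0, 0.1467]], yaw=[0, 0, 0, 0, 0])

```text
t: 2.25
tcp_pos: [425.9, -131.8, 86.2]
tcp_rot: [[-0.951, 0.309, -0.008], [0.309, 0.951, 0.004], [0.008, 0.002, -1.0]]
ft_force: [-1.1, 0.0, -0.2]
gripper_width: 85.3
finger_force: 0.0
```

>>> send_rows(xyz=[[0, 0, 0], [0, 0, 0], [0, 0, 0], [0, 0, 0], [0, 0, 0]], yaw=[0, 0, 0, 0, 0], fingers=-1, newtons=80)

```text
t: 2.67
tcp_pos: [431.0, -135.8, 91.5]
tcp_rot: [[-0.951, 0.311, 0.002], [0.311, 0.951, -0.002], [-0.003, -0.001, -1.0]]
ft_force: [-1.1, -0.4, 5.8]
gripper_width: 28.9
finger_force: 79.0
```

>>> send_rows(xyz=[[0, 0, 0], [0, 0, 0], [0, 0, 0], [0, 0, 0], [0, 0, 0]], yaw=[0, 0, 0, 0, 0])

```text
t: 3.08
tcp_pos: [430.9, -135.8, 91.5]
tcp_rot: [[-0.95, 0.311, 0.002], [0.311, 0.95, -0.001], [-0.003, -0.001, -1.0]]
ft_force: [-1.9, -0.0, 7.8]
gripper_width: 29.2
finger_force: 79.3
```

```bash
python3 - <<'E'
from plan import *
import numpy as np
tb=np.radians(-8.17); B=lambda x,y,z,s,*h:(592+x*np.cos(tb)-y*np.sin(tb),144.7+x*np.sin(tb)+y*np.cos(tb),z,-8.17,s,*h)
plan([(430,-135,220,71.9,25)])
print(B(-42,-100,220,0))
plan([B(-42,-102,220,28,1)])
E
```

```text
[[-0.0,-0.0,-0.0289],[-0.0,-0.0,-0.0578],[-0.0,-0.0,-0.0867],[-0.0,-0.0,-0.1156],[-0.0,-0.0,-0.1445]] [0.0,0.0,0.0,0.0,0.0]
[[-0.0,-0.0,-0.0289]] [0.0]
6 rows; end [ 429.99 -134.99  220.03   71.91]
(np.float64(536.2152005708214), np.float64(51.68357052301823), 220, -8.17, 0)
[[-0.0048,0.0232,0.0],[-0.0096,0.0463,0.0],[-0.0145,0.0695,0.0],[-0.0193,0.0926,0.0],[-0.0241,0.1158,0.0]] [0.148,0.297,0.445,0.593,0.741]
[[0.0087,0.022,0.0],[0.0174,0.044,0.0],[0.0261,0.066,0.0],[0.0349,0.088,0.0],[0.0436,0.11,0.0]] [0.149,0.297,0.445,0.594,0.742]
[[0.0193,0.0136,0.0],[0.0387,0.0272,0.0],[0.0387,0.0272,0.0]] [0.148,0.297,0.297]
13 rows; end [535.96  49.7  220.03  -8.19]
```

>>> send_rows(xyz=[[0, 0, -0.0289], [0, 0, -0.0578], [0, 0, -0.0867], [0, 0, -0.1156], [0, 0, -0.1445]], yaw=[0, 0, 0, 0, 0])

```text
t: 3.5
tcp_pos: [429.3, -134.8, 199.6]
tcp_rot: [[-0.95, 0.311, -0.0], [0.311, 0.95, 0.0], [0.0, 0.0, -1.0]]
ft_force: [0.1, 0.5, -3.5]
gripper_width: 28.7
finger_force: 80.0
```

>>> send_rows(xyz=[[0, 0, -0.0289]], yaw=[0])

```text
t: 3.58
tcp_pos: [429.3, -134.8, 221.3]
tcp_rot: [[-0.95, 0.311, -0.0], [0.311, 0.95, 0.0], [0.0, 0.0, -1.0]]
ft_force: [0.6, 0.2, -3.1]
gripper_width: 29.0
finger_force: 80.0
```

>>> send_rows(xyz=[[-0.0048, 0.0232, 0], [-0.0096, 0.0463, 0], [-0.0145, 0.0695, 0], [-0.0193, 0.0926, 0], [-0.0241, 0.1158, 0]], yaw=[0.148, 0.297, 0.445, 0.593, 0.741])

```text
t: 4.0
tcp_pos: [473.9, -57.3, 220.2]
tcp_rot: [[-0.618, 0.786, -0.0], [0.786, 0.618, 0.0], [0.0, -0.0, -1.0]]
ft_force: [1.0, -0.5, -3.4]
gripper_width: 29.2
finger_force: 80.3
```

>>> send_rows(xyz=[[0.0087, 0.022, 0], [0.0174, 0.044, 0], [0.0261, 0.066, 0], [0.0349, 0.088, 0], [0.0436, 0.11, 0]], yaw=[0.149, 0.297, 0.445, 0.594, 0.742])

```text
t: 4.42
tcp_pos: [518.0, 19.7, 220.0]
tcp_rot: [[-0.084, 0.996, -0.001], [0.996, 0.084, 0.0], [0.0, -0.001, -1.0]]
ft_force: [0.1, -0.6, -3.3]
gripper_width: 28.8
finger_force: 80.3
```

>>> send_rows(xyz=[[0.0193, 0.0136, 0], [0.0387, 0.0272, 0], [0.0387, 0.0272, 0], [0.0387, 0.0272, 0]], yaw=[0.148, 0.297, 0.297, 0.297])

```text
t: 4.75
tcp_pos: [535.6, 50.2, 219.8]
tcp_rot: [[0.14, 0.99, -0.001], [0.99, -0.14, -0.0], [-0.0, -0.001, -1.0]]
ft_force: [-0.2, -0.9, -3.9]
gripper_width: 29.0
finger_force: 80.4
```

```bash
python3 - <<'E'
from h import *
t=cap('top'); s=cap('side'); np.save('t1.npy',t,allow_pickle=True)
st=read_state(); p=np.array(st['tcp_pos']); R=np.array(st['tcp_rot']); print(st['t'],p,np.round(R,3).tolist(),st['ft_force'])
a=cv2.resize(t['frame'][120:300,150:330,::-1],(400,400)); b=cv2.resize(s['frame'][130:310,210:390,::-1],(400,400))
for im,d,x0,y0 in((a,t,150,120),(b,s,210,130)):
    for z in (91.5-24,91.5):          # predicted lower outline of foot
        q=[(proj(d,p+R@np.array([i*15,j*65,z]))-[x0,y0])*400/180 for i,j in((1,1),(1,-1),(-1,-1),(-1,1))]
        cv2.polylines(im,[np.int32(q)],True,(0,0,255),1)
cv2.imwrite('pics/g.png',np.hstack([a,b]))
E
```

```text
4.85 [535.1660466   49.31392893 219.85684074] [[0.142, 0.99, -0.001], [0.99, -0.142, -0.0], [-0.0, -0.001, -1.0]] [-0.54270299 -0.75437861 -2.87669932]
```

View pics/g.png

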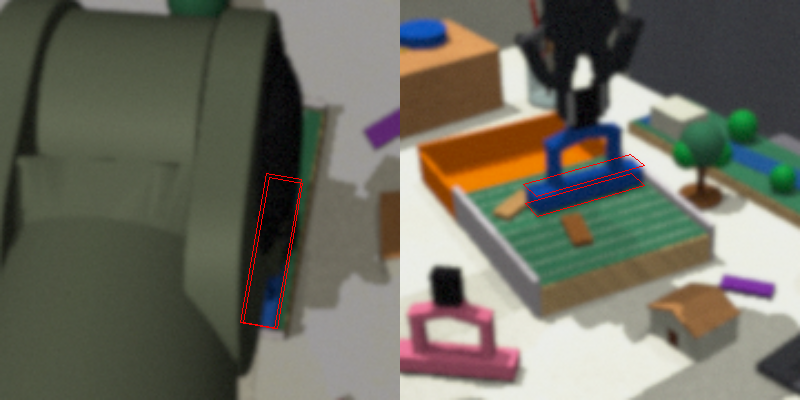

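The red model outline of the foot lies on the blue scraper in both views, with the side-view foot at about (585,185) in the composite. The grasp is good, so I'll make the first sweep along board x = -42.

```bash
cat >> plan.py <<'E'
tb=np.radians(-8.17)
B=lambda x,y,z,s,*h:(592+x*np.cos(tb)-y*np.sin(tb),144.7+x*np.sin(tb)+y*np.cos(tb),z,-8.17,s,*h)
E
python3 - <<'E'
from plan import *
plan([B(-42,-102,133,22,1)]); plan([B(-42,128,133,15.4)]); plan([B(-42,122,200,28),B(42,-25,200,28,1)])
E
```

```text
[[0.0,-0.0,0.029],[0.0,-0.0,0.058],[0.0,-0.0,0.087],[0.0,-0.0,0.116],[0.0,-0.0,0.116]] [-0.0,-0.0,-0.0,-0.0,-0.0]
5 rows; end [535.96  49.7  133.03  -8.19]
[[0.0204,-0.0,0.0],[0.0409,-0.0,0.0],[0.0613,-0.0,0.0],[0.0818,-0.0,0.0],[0.1022,-0.0,0.0]] [-0.0,-0.0,-0.0,-0.0,-0.0]
[[0.0205,-0.0001,0.0],[0.0409,-0.0001,0.0],[0.0614,-0.0001,0.0],[0.0818,-0.0001,0.0],[0.1022,-0.0001,0.0]] [-0.0,-0.0,-0.0,-0.0,-0.0]
[[0.0205,-0.0,0.0],[0.0409,-0.0,0.0],[0.0614,-0.0,0.0],[0.0818,-0.0,0.0],[0.1023,-0.0,0.0]] [-0.0,-0.0,-0.0,-0.0,-0.0]
15 rows; end [568.66 277.39 133.03  -8.19]
[[-0.0027,-0.0,-0.0298],[-0.0054,-0.0,-0.0595],[-0.008,-0.0,-0.0893],[-0.036,0.016,-0.0893],[-0.064,0.032,-0.0893]] [-0.0,-0.0,-0.0,-0.0,-0.0]
[[-0.028,0.016,0.0],[-0.056,0.032,0.0],[-0.084,0.048,0.0],[-0.112,0.064,0.0],[-0.14,0.08,0.0]] [-0.0,-0.0,-0.0,-0.0,-0.0]
[[0.0,0.0,0.0]] [-0.0]
11 rows; end [630.   113.98 200.    -8.19]
```

>>> send_rows(xyz=[[0, 0, 0.029], [0, 0, 0.058], [0, 0, 0.087], [0, 0, 0.116], [0, 0, 0.116]], yaw=[0, 0, 0, 0, 0])

```text
t: 5.27
tcp_pos: [534.9, 48.8, 131.4]
tcp_rot: [[0.143, 0.99, -0.001], [0.99, -0.143, 0.0], [-0.0, -0.001, -1.0]]
ft_force: [-1.1, -0.2, -1.8]
gripper_width: 29.1
finger_force: 83.9
```

>>> send_rows(xyz=[[0.0204, 0, 0], [0.0409, 0, 0], [0.0613, 0, 0], [0.0818, 0, 0], [0.1022, 0, 0]], yaw=[0, 0, 0, 0, 0])

```text
t: 5.68
tcp_pos: [546.6, 125.2, 133.3]
tcp_rot: [[0.143, 0.99, -0.0], [0.99, -0.143, -0.0], [-0.0, -0.0, -1.0]]
ft_force: [0.4, -0.9, -2.7]
gripper_width: 29.2
finger_force: 83.9
```

>>> send_rows(xyz=[[0.0205, -0.0001, 0], [0.0409, -0.0001, 0], [0.0614, -0.0001, 0], [0.0818, -0.0001, 0], [0.1022, -0.0001, 0]], yaw=[0, 0, 0, 0, 0])

```text
t: 6.1
tcp_pos: [557.5, 201.1, 133.2]
tcp_rot: [[0.143, 0.99, -0.0], [0.99, -0.143, -0.001], [-0.001, -0.0, -1.0]]
ft_force: [1.1, -0.6, -2.4]
gripper_width: 28.6
finger_force: 83.9
```

>>> send_rows(xyz=[[0.0205, 0, 0], [0.0409, 0, 0], [0.0614, 0, 0], [0.0818, 0, 0], [0.1023, 0, 0]], yaw=[0, 0, 0, 0, 0])

```text
t: 6.52
tcp_pos: [568.7, 278.7, 132.9]
tcp_rot: [[0.143, 0.99, -0.0], [0.99, -0.143, -0.0], [-0.0, -0.0, -1.0]]
ft_force: [-0.1, -0.7, -3.4]
gripper_width: 28.7
finger_force: 83.9
```

>>> send_rows(xyz=[[-0.0027, 0, -0.0298], [-0.0054, 0, -0.0595], [-0.008, 0, -0.0893], [-0.036, 0.016, -0.0893], [-0.064, 0.032, -0.0893]], yaw=[0, 0, 0, 0, 0])

```text
t: 6.93
tcp_pos: [586.6, 228.2, 202.1]
tcp_rot: [[0.14, 0.99, 0.004], [0.99, -0.14, 0.001], [0.002, 0.004, -1.0]]
ft_force: [-1.1, -0.0, -3.9]
gripper_width: 28.6
finger_force: 83.9
```

>>> send_rows(xyz=[[-0.028, 0.016, 0], [-0.056, 0.032, 0], [-0.084, 0.048, 0], [-0.112, 0.064, 0], [-0.14, 0.08, 0]], yaw=[0, 0, 0, 0, 0])

```text
t: 7.35
tcp_pos: [630.4, 113.6, 199.9]
tcp_rot: [[0.142, 0.99, -0.0], [0.99, -0.142, 0.0], [0.0, -0.0, -1.0]]
ft_force: [0.0, 0.1, -3.3]
gripper_width: 29.1
finger_force: 83.9
```

```bash
python3 - <<'E'
from h import *
t=cap('top'); s=cap('side'); np.save('t2.npy',t,allow_pickle=True)
st=read_state(); print(st['t'],st['tcp_pos'],st['ft_force'],st['gripper_width'])
a=cv2.resize(t['frame'][120:300,100:280,::-1],(400,400)); b=cv2.resize(s['frame'][130:310,210:390,::-1],(400,400))
cv2.imwrite('pics/g2.png',np.hstack([a,b]))
from plan import *
plan([B(42,-25,133,22,1)]); plan([B(42,128,133,15.3)]); plan([B(42,122,220,28)])
E
```

```text
7.45 [631.60090373 110.96020737 199.81156053] [-0.61305596 -0.03770101 -2.98005753] 29.035614231466898
[[0.0,0.0,0.0223],[0.0,0.0,0.0447],[0.0,0.0,0.067],[0.0,0.0,0.0893],[0.0,0.0,0.0893]] [-0.0,-0.0,-0.0,-0.0,-0.0]
5 rows; end [630.   113.98 133.03  -8.19]
[[0.0185,-0.0,0.0],[0.0371,-0.0,0.0],[0.0556,-0.0,0.0],[0.0742,-0.0,0.0],[0.0927,-0.0,0.0]] [-0.0,-0.0,-0.0,-0.0,-0.0]
[[0.0186,-0.0,0.0],[0.0371,-0.0,0.0],[0.0557,-0.0,0.0],[0.0742,-0.0,0.0],[0.0928,-0.0,0.0]] [-0.0,-0.0,-0.0,-0.0,-0.0]
[[0.0185,-0.0,0.0]] [-0.0]
11 rows; end [651.8  265.42 133.03  -8.19]
[[-0.002,-0.0,-0.029],[-0.004,-0.0,-0.058],[-0.006,-0.0,-0.087],[-0.008,-0.0,-0.116]] [-0.0,-0.0,-0.0,-0.0]
4 rows; end [650.94 259.48 220.03  -8.19]
```

View pics/g2.png

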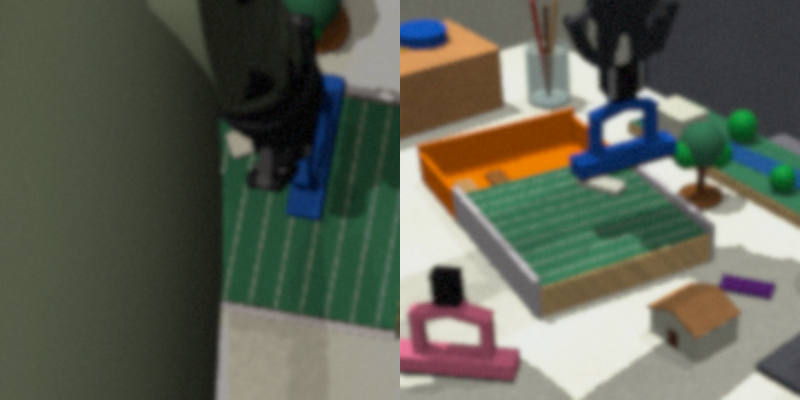

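The brown and light off-cuts are in the tray, at side composite (497,178) and (465,185). The white one is still on the board at (605,183). I'll do the second sweep at board x = +42.

>>> send_rows(xyz=[[0, 0, 0.0223], [0, 0, 0.0447], [0, 0, 0.067], [0, 0, 0.0893], [0, 0, 0.0893]], yaw=[0, 0, 0, 0, 0])

```text
t: 7.87
tcp_pos: [628.8, 114.9, 130.9]
tcp_rot: [[0.142, 0.99, -0.003], [0.99, -0.142, 0.0], [-0.0, -0.003, -1.0]]
ft_force: [0.0, -0.2, -2.7]
gripper_width: 28.7
finger_force: 85.5
```

>>> send_rows(xyz=[[0.0185, 0, 0], [0.0371, 0, 0], [0.0556, 0, 0], [0.0742, 0, 0], [0.0927, 0, 0]], yaw=[0, 0, 0, 0, 0])

```text
t: 8.28
tcp_pos: [640.2, 185.0, 133.6]
tcp_rot: [[0.142, 0.99, 0.001], [0.99, -0.142, 0.0], [0.0, 0.001, -1.0]]
ft_force: [0.6, -0.1, -3.4]
gripper_width: 29.3
finger_force: 85.7
```

>>> send_rows(xyz=[[0.0186, 0, 0], [0.0371, 0, 0], [0.0557, 0, 0], [0.0742, 0, 0], [0.0928, 0, 0]], yaw=[0, 0, 0, 0, 0])

```text
t: 8.7
tcp_pos: [649.8, 253.1, 133.0]
tcp_rot: [[0.143, 0.99, -0.0], [0.99, -0.143, 0.0], [0.0, -0.0, -1.0]]
ft_force: [0.3, 0.6, -3.2]
gripper_width: 29.0
finger_force: 85.7
```

>>> send_rows(xyz=[[0.0185, 0, 0], [0.0185, 0, 0]], yaw=[0, 0])

```text
t: 8.87
tcp_pos: [651.9, 268.7, 132.9]
tcp_rot: [[0.14, 0.99, 0.0], [0.99, -0.14, 0.002], [0.002, 0.0, -1.0]]
ft_force: [-0.3, 0.2, -3.2]
gripper_width: 29.0
finger_force: 85.6
```

>>> send_rows(xyz=[[-0.002, 0, -0.029], [-0.004, 0, -0.058], [-0.006, 0, -0.087], [-0.008, 0, -0.116]], yaw=[0, 0, 0, 0])

```text
t: 9.2
tcp_pos: [650.7, 259.1, 220.8]
tcp_rot: [[0.143, 0.99, -0.001], [0.99, -0.143, -0.001], [-0.001, -0.0, -1.0]]
ft_force: [-0.1, -0.9, -3.4]
gripper_width: 28.8
finger_force: 85.8
```

```bash
cat >> plan.py <<'E'
ts=np.radians(6.53)
S=lambda x,y,z,s,*h:(653.6+x*np.cos(ts)-y*np.sin(ts),-210.1+x*np.sin(ts)+y*np.cos(ts),z,96.53,s,*h)
E
python3 - <<'E'
from plan import *
# eye above underside 48; TCP above underside 91.5 -> TCP = eye+43.5. peg axis z at stand x: 110+(40-x)*0.7
# go to x=-110 before the tip, eye at tip height
plan([(600,150,275,20,30),S(-110,0,285,30,1)])
E
```

```text
[[-0.0308,-0.0093,-0.0147],[-0.0617,-0.0186,-0.0293],[-0.0925,-0.0279,-0.044],[-0.1233,-0.0371,-0.0586],[-0.1542,-0.0464,-0.0733]] [-0.125,-0.251,-0.376,-0.501,-0.626]
[[-0.0339,-0.0184,-0.001],[-0.0679,-0.0369,-0.002],[-0.1018,-0.0553,-0.0031],[-0.1358,-0.0737,-0.0041],[-0.1698,-0.0921,-0.0051]] [-0.131,-0.262,-0.393,-0.524,-0.655]
[[-0.0205,-0.0328,-0.001],[-0.041,-0.0655,-0.0021],[-0.0615,-0.0983,-0.0031],[-0.082,-0.131,-0.0041],[-0.1025,-0.1638,-0.0051]] [-0.13,-0.261,-0.392,-0.523,-0.654]
[[-0.0017,-0.0386,-0.0011],[-0.0035,-0.0772,-0.0021],[-0.0053,-0.1158,-0.0031],[-0.0053,-0.1158,-0.0031]] [-0.13,-0.261,-0.392,-0.392]
19 rows; end [ 544.34 -222.63  284.98   96.52]
```

>>> send_rows(xyz=[[-0.0308, -0.0093, -0.0147], [-0.0617, -0.0186, -0.0293], [-0.0925, -0.0279, -0.044], [-0.1233, -0.0371, -0.0586], [-0.1542, -0.0464, -0.0733]], yaw=[-0.125, -0.251, -0.376, -0.501, -0.626])

```text
t: 9.62
tcp_pos: [599.3, 148.7, 275.6]
tcp_rot: [[-0.346, 0.938, -0.0], [0.938, 0.346, -0.0], [-0.0, -0.0, -1.0]]
ft_force: [0.5, -0.5, -3.0]
gripper_width: 29.2
finger_force: 85.7
```

>>> send_rows(xyz=[[-0.0339, -0.0184, -0.001], [-0.0679, -0.0369, -0.002], [-0.1018, -0.0553, -0.0031], [-0.1358, -0.0737, -0.0041], [-0.1698, -0.0921, -0.0051]], yaw=[-0.131, -0.262, -0.393, -0.524, -0.655])

```text
t: 10.03
tcp_pos: [578.0, 5.1, 279.2]
tcp_rot: [[-0.763, 0.647, 0.0], [0.647, 0.763, -0.0], [-0.0, -0.0, -1.0]]
ft_force: [1.0, 0.5, -2.9]
gripper_width: 29.3
finger_force: 85.7
```

>>> send_rows(xyz=[[-0.0205, -0.0328, -0.001], [-0.041, -0.0655, -0.0021], [-0.0615, -0.0983, -0.0031], [-0.082, -0.131, -0.0041], [-0.1025, -0.1638, -0.0051]], yaw=[-0.13, -0.261, -0.392, -0.523, -0.654])

```text
t: 10.45
tcp_pos: [556.5, -138.3, 283.0]
tcp_rot: [[-0.982, 0.189, 0.0], [0.189, 0.982, -0.0], [-0.0, -0.0, -1.0]]
ft_force: [0.5, 0.0, -3.4]
gripper_width: 28.8
finger_force: 85.7
```

>>> send_rows(xyz=[[-0.0017, -0.0386, -0.0011], [-0.0035, -0.0772, -0.0021], [-0.0053, -0.1158, -0.0031], [-0.0053, -0.1158, -0.0031]], yaw=[-0.13, -0.261, -0.392, -0.392])

```text
t: 10.78
tcp_pos: [543.3, -228.3, 285.1]
tcp_rot: [[-0.994, -0.11, -0.0], [-0.11, 0.994, -0.004], [0.001, -0.004, -1.0]]
ft_force: [1.0, -0.0, -3.5]
gripper_width: 29.2
finger_force: 85.7
```

```bash
python3 - <<'E'
from h import *
t=cap('top'); s=cap('side')
st=read_state(); p=np.array(st['tcp_pos']); R=np.array(st['tcp_rot']); print(st['t'],p,np.round(R,3).tolist(),st['ft_force'],st['gripper_width'])
a=cv2.resize(t['frame'][110:290,100:280,::-1],(400,400)); x0,y0=270,130; b=cv2.resize(s['frame'][y0:y0+180,x0:x0+180,::-1],(400,400))
e=p+R@np.array([0,0,43.5])
W=[R@np.array(v)+e for v in((-10,-30,-24+48),(-10,-30,48-72+7),(-10,0,-24),(-10,30,-17),(-10,30,24),(-10,-30,24))]
W=[R@np.array(v)+e for v in((-10,-30,24),(-10,-30,-17),(-10,0,-24),(-10,30,-17),(-10,30,24))]
cv2.polylines(b,[np.int32([(proj(s,w)-[x0,y0])*400/180 for w in W])],True,(0,0,255),1)
S=lambda x,z:(653.6+x*np.cos(np.radians(6.53)),-210.1+x*np.sin(np.radians(6.53)),z)
cv2.polylines(b,[np.int32([(proj(s,S(*w))-[x0,y0])*400/180 for w in((40,110),(-50,173))])],False,(255,0,255),1)
cv2.imwrite('pics/g3.png',np.hstack([a,b]))
E
```

```text
10.8833 [ 543.70852317 -223.95143748  284.93064261] [[-0.994, -0.11, -0.0], [-0.11, 0.994, 0.0], [0.0, 0.0, -1.0]] [ 0.4668022   0.31137352 -3.35688653] 29.00049502468418
```

View pics/g3.png

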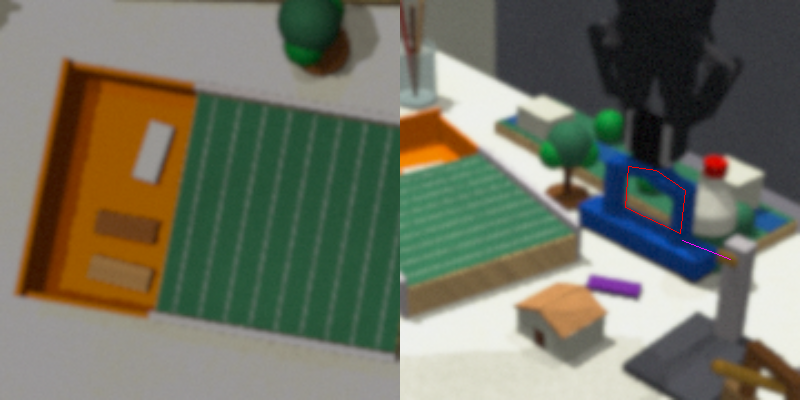

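All three off-cuts lie in the tray, at top composite (153,152), (127,226) and (120,272). The window model coincides with the real window in the side view. Now I'll thread it onto the peg.

```bash
python3 - <<'E'
from plan import *
from h import *
t=np.load('t0.npy',allow_pickle=True).item()
print([np.round(pl(t,u,v,z)) for u,v,z in((455,228,150),(455,228,100),(506,233,150),(488,262,173))])
ax=lambda X:110+(40-X)*.7+43.5
plan([S(-74,0,ax(-74),20,1)]); plan([S(18,0,ax(18),10,1)]); plan([S(18,0,ax(18)-8,4,1)],save=True)
E
```

```text
[array([ 554., -300.,  150.]), array([ 559., -316.,  100.]), array([ 547., -397.,  150.]), array([ 490., -354.,  173.])]
[[-0.012,0.0,0.0172],[-0.024,0.0,0.0345],[-0.036,0.0,0.0517],[-0.048,0.0,0.0689],[-0.048,0.0,0.0689]] [-0.0,-0.0,-0.0,-0.0,-0.0]
5 rows; end [ 580.1  -218.54  233.3    96.52]
[[-0.0102,0.0,0.0072],[-0.0204,0.0,0.0143],[-0.0307,0.0,0.0215],[-0.0409,0.0,0.0286],[-0.0511,0.0,0.0358]] [-0.0,-0.0,-0.0,-0.0,-0.0]
[[-0.0102,0.0,0.0071],[-0.0204,0.0,0.0143],[-0.0307,0.0,0.0214],[-0.0409,0.0,0.0286],[-0.0511,0.0,0.0358]] [-0.0,-0.0,-0.0,-0.0,-0.0]
[[-0.0102,0.0,0.0071],[-0.0204,0.0,0.0143],[-0.0204,0.0,0.0143]] [-0.0,-0.0,-0.0]
13 rows; end [ 671.46 -208.09  168.88   96.52]
[[-0.0,0.0,0.0053],[-0.0,0.0,0.0106],[-0.0,0.0,0.0106]] [-0.0,-0.0,-0.0]
3 rows; end [ 671.46 -208.09  160.93   96.52]
```

>>> send_rows(xyz=[[-0.012, 0, 0.0172], [-0.024, 0, 0.0345], [-0.036, 0, 0.0517], [-0.048, 0, 0.0689], [-0.048, 0, 0.0689]], yaw=[0, 0, 0, 0, 0])

```text
t: 11.3
tcp_pos: [580.2, -216.5, 228.6]
tcp_rot: [[-0.993, -0.116, -0.005], [-0.116, 0.993, 0.003], [0.004, 0.004, -1.0]]
ft_force: [-0.6, -0.9, -4.1]
gripper_width: 29.1
finger_force: 85.7
```

>>> send_rows(xyz=[[-0.0102, 0, 0.0072], [-0.0204, 0, 0.0143], [-0.0307, 0, 0.0215], [-0.0409, 0, 0.0286], [-0.0511, 0, 0.0358]], yaw=[0, 0, 0, 0, 0])

```text
t: 11.72
tcp_pos: [619.0, -214.3, 206.2]
tcp_rot: [[-0.994, -0.113, 0.001], [-0.113, 0.994, -0.0], [-0.001, -0.0, -1.0]]
ft_force: [-0.6, -0.1, -3.1]
gripper_width: 28.8
finger_force: 85.8
```

No contact so far, so I'll carry on down the peg.

>>> send_rows(xyz=[[-0.0102, 0, 0.0071], [-0.0204, 0, 0.0143], [-0.0307, 0, 0.0214], [-0.0409, 0, 0.0286], [-0.0511, 0, 0.0358]], yaw=[0, 0, 0, 0, 0])

```text
t: 12.13
tcp_pos: [656.8, -209.9, 179.0]
tcp_rot: [[-0.994, -0.113, -0.0], [-0.113, 0.994, -0.0], [0.0, -0.0, -1.0]]
ft_force: [-0.2, -0.2, -2.6]
gripper_width: 28.7
finger_force: 85.8
```

>>> send_rows(xyz=[[-0.0102, 0, 0.0071], [-0.0204, 0, 0.0143], [-0.0204, 0, 0.0143]], yaw=[0, 0, 0])

```text
t: 12.38
tcp_pos: [672.2, -207.7, 167.1]
tcp_rot: [[-0.993, -0.114, -0.001], [-0.114, 0.993, 0.001], [0.001, 0.001, -1.0]]
ft_force: [-0.3, 0.3, -3.6]
gripper_width: 29.1
finger_force: 85.7
```

>>> send_rows(xyz=[[0, 0, 0.0053], [0, 0, 0.0106], [0, 0, 0.0106]], yaw=[0, 0, 0])

```text
t: 12.63
tcp_pos: [670.5, -208.1, 160.0]
tcp_rot: [[-0.994, -0.113, -0.001], [-0.113, 0.994, 0.0], [0.001, 0.001, -1.0]]
ft_force: [-0.4, 0.8, -3.2]
gripper_width: 28.8
finger_force: 85.7
```

```bash
python3 - <<'E'
from h import *
s=cap('side'); st=read_state(); print(st['t'],st['tcp_pos'],st['ft_force'])
cv2.imwrite('pics/g4.png',cv2.resize(s['frame'][150:330,330:530,::-1],None,fx=3,fy=3))
E
```

```text
12.6833 [ 670.60593258 -208.15400668  160.4949477 ] [-0.61446292  0.85505756 -2.6799553 ]
```

View pics/g4.png

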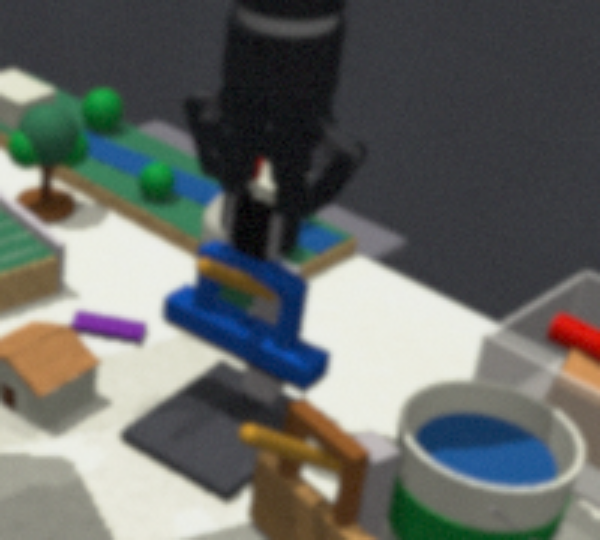

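The peg passes through the window at about (240,275) and there is no contact yet. I'll lower the scraper gently until it touches.

>>> send_rows(xyz=[[0, 0, 0.001], [0, 0, 0.002], [0, 0, 0.003], [0, 0, 0.003]], yaw=[0, 0, 0, 0])

```text
t: 13.02
tcp_pos: [671.3, -208.3, 158.8]
tcp_rot: [[-0.994, -0.113, 0.0], [-0.113, 0.994, -0.0], [-0.0, -0.0, -1.0]]
ft_force: [0.8, -0.4, -2.7]
gripper_width: 28.8
finger_force: 85.7
```

>>> send_rows(xyz=[[0, 0, 0.001], [0, 0, 0.002], [0, 0, 0.003], [0, 0, 0.003]], yaw=[0, 0, 0, 0])

```text
t: 13.35
tcp_pos: [672.1, -208.4, 157.5]
tcp_rot: [[-0.994, -0.113, 0.002], [-0.113, 0.994, -0.001], [-0.002, -0.001, -1.0]]
ft_force: [0.8, -0.2, 3.3]
gripper_width: 29.1
finger_force: 86.3
```

Contact is made: the vertical force went from -3 to +3 N. I'll release, then lift straight up.

>>> send_rows(xyz=[[0, 0, 0], [0, 0, 0], [0, 0, 0], [0, 0, 0], [0, 0, 0]], yaw=[0, 0, 0, 0, 0], fingers=1)

```text
t: 13.77
tcp_pos: [671.1, -208.2, 156.3]
tcp_rot: [[-0.994, -0.113, -0.0], [-0.113, 0.994, 0.0], [0.0, 0.0, -1.0]]
ft_force: [-0.0, -0.3, 0.3]
gripper_width: 84.6
finger_force: 0.0
```

>>> send_rows(xyz=[[0, 0, 0], [0, 0, -0.01], [0, 0, -0.03], [0, 0, -0.06], [0, 0, -0.09]], yaw=[0, 0, 0, 0, 0])

```text
t: 14.18
tcp_pos: [670.8, -208.0, 224.5]
tcp_rot: [[-0.994, -0.113, -0.001], [-0.113, 0.994, 0.001], [0.001, 0.001, -1.0]]
ft_force: [0.5, -0.4, 0.5]
gripper_width: 85.5
finger_force: 0.0
```

>>> send_rows(xyz=[[0, 0, -0.04], [0, 0, -0.08], [0.05, 0, -0.11], [0.1, 0, -0.11], [0.15, 0, -0.11]], yaw=[0, 0, 0, 0, 0])

```text
t: 14.6
tcp_pos: [559.4, -221.4, 308.5]
tcp_rot: [[-0.993, -0.114, 0.004], [-0.114, 0.993, -0.002], [-0.003, -0.003, -1.0]]
ft_force: [-0.1, -0.4, -0.1]
gripper_width: 85.1
finger_force: 0.0
```

>>> send_rows(xyz=[[0.05, 0, 0], [0.1, 0, 0], [0.1, 0, 0], [0.1, 0, 0], [0.1, 0, 0]], yaw=[0, 0, 0, 0, 0])

```text
t: 15.02
tcp_pos: [485.7, -229.9, 307.5]
tcp_rot: [[-0.994, -0.113, 0.002], [-0.113, 0.994, -0.001], [-0.002, -0.001, -1.0]]
ft_force: [1.2, -0.1, -0.4]
gripper_width: 85.2
finger_force: 0.0
```

```bash
python3 - <<'E'
from h import *
s=cap('side'); t=cap('top'); st=read_state(); print(st['t'],st['tcp_pos'],st['ft_force'],st['gripper_width'])
a=cv2.resize(s['frame'][180:320,350:490,::-1],(400,400)); b=cv2.resize(t['frame'][90:290,230:430,::-1],(400,400))
cv2.imwrite('pics/g5.png',np.hstack([a,b]))
E
```

```text
15.1167 [ 486.3683836  -229.74404151  306.87292115] [0.20824663 0.57587808 0.15014701] 85.11184295160443
```

View pics/g5.png

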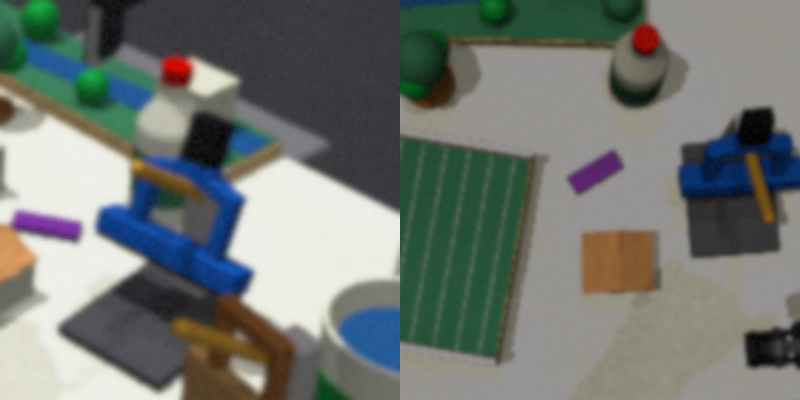

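The scraper hangs on the peg and the gripper is clear. I'll check tilt and rest with a quick silhouette fit before handing in.

```bash
cat > fit.py <<'E'
from h import *
from itertools import product
from scipy.optimize import minimize
ts=np.radians(6.53); Rz=np.array([[np.cos(ts),-np.sin(ts),0],[np.sin(ts),np.cos(ts),0],[0,0,1]]); o=np.array([653.6,-210.1,0])
box=lambda hx,hy,z0,z1,y0=0:np.array(list(product((-hx,hx),(y0-hy,y0+hy),(z0,z1))),float)
parts=[box(15,65,0,24),box(10,6,24,84,36),box(10,6,24,84,-36),box(10,42,72,86)]
ds=[(cap('side'),(370,220,450,300)),(cap('top'),(360,130,432,200))]
ms=[]
for d,(x0,y0,x1,y1) in ds:
    hsv=cv2.cvtColor(d['frame'],cv2.COLOR_RGB2HSV); ms.append(cv2.inRange(hsv,(105,110,30),(130,255,255))[y0:y1,x0:x1]>0)
def cost(p):
    X,Y,Z,a,yw=p; R=Rz@cv2.Rodrigues(np.array([0,0,yw]))[0]@cv2.Rodrigues(np.array([0,a,0.]))[0]; c=0
    for (d,(x0,y0,x1,y1)),m in zip(ds,ms):
        im=np.zeros((480*4,640*4),np.uint8)
        for P in parts:
            w=(P-[0,0,48])@R.T+o+Rz@np.array([X,Y,Z]); q=np.int32([proj(d,v)*4 for v in w]); cv2.fillConvexPoly(im,cv2.convexHull(q),255)
        r=cv2.resize(im,(640,480),interpolation=cv2.INTER_AREA)[y0:y1,x0:x1]/255.
        c+=np.abs(r-m).sum()/m.sum()
    return c
best=min((minimize(cost,[18,0,116,a,0],method='Nelder-Mead',options=dict(initial_simplex=np.array([[18,0,116,a,0]]+[[18+8*(i==0),6*(i==1),116+8*(i==2),a+.1*(i==3),.08*(i==4)] for i in range(5)]),maxiter=250)) for a in(0.,.3)),key=lambda r:r.fun)
print('eye X,Y,Z,tilt,yaw',np.round(best.x,3),best.fun,read_state()['t'])
E
python3 fit.py
```

```text
eye X,Y,Z,tilt,yaw [ 1.91280e+01 -1.58300e+00  1.03601e+02  2.07000e-01  1.60000e-02] 0.7635677772493326 15.2167
```

>>> send_rows(xyz=[[0, 0, 0], [0, 0, 0], [0, 0, 0], [0, 0, 0], [0, 0, 0]], yaw=[0, 0, 0, 0, 0])

```text
t: 15.63
tcp_pos: [485.1, -229.4, 306.3]
tcp_rot: [[-0.994, -0.113, -0.0], [-0.113, 0.994, 0.0], [0.0, 0.0, -1.0]]
ft_force: [0.1, 0.2, 0.1]
gripper_width: 85.2
finger_force: 0.0
```

>>> send_rows(xyz=[[0, 0, 0], [0, 0, 0], [0, 0, 0], [0, 0, 0], [0, 0, 0]], yaw=[0, 0, 0, 0, 0])

```text
t: 16.05
tcp_pos: [485.0, -229.5, 306.5]
tcp_rot: [[-0.994, -0.113, 0.0], [-0.113, 0.994, -0.0], [-0.0, -0.0, -1.0]]
ft_force: [-1.1, -0.2, -0.2]
gripper_width: 85.4
finger_force: 0.0
```

```bash
python3 fit.py
```

```text
eye X,Y,Z,tilt,yaw [ 1.90040e+01 -1.23300e+00  1.04253e+02  2.11000e-01  1.60000e-02] 0.7705880028910934 16.15
```

The fit puts the eye at stand x ≈ 19, y ≈ -1 and z ≈ 104 mm with a tilt of about 0.21 rad. Two readings 0.9 s apart agree, so it is at rest, and all values are inside the limits.

```bash
python3 -c "
from rig import workorder; print(workorder.sign_off())"
```

```text
the job is handed in; nothing more can be done
None
```

The job is handed in, with no verdict returned: all three off-cuts were in the tray, and the scraper hung released and at rest on the empty stand's peg, about 20 mm in front of its root and tilted about 0.2 rad.

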